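# Drive the stuck cushion out of a centrifuge bucket

## Task

A tube cushion is stuck inside the centrifuge bucket that is clamped upside down in the push-out stand. Take the drift that fits the bucket's bore (the slim one) by its handle, push it down through the bucket so that the cushion is driven out into the tray below, and leave the drift standing in the bucket with its collar resting on the rim. Keep hold of the drift until the cushion is out, and leave the wide drift in its holder.

Things in the scene. Friction and masses are not known exactly. Their poses are not given: they have to be found in the camera images.
- drift: slim drift, 160 g: upright steel rod 20 mm thick and 84 mm long, then a collar 56 mm wide (z 84 to 90 mm), then a round black handle 22 mm thick (z 90 to 145 mm). Origin: centre of the tip (lower end), z up; any yaw is alike. Hangs by its collar in an open three-legged holder, tip 16 mm over the bench; lifts straight out. Fingertips just above the collar can bear on it when pushing
- drift_wide: wide drift, to be left alone: same collar, handle and length, but its steel rod is 34 mm thick, too thick for the bore. Origin: centre of its tip, z up. Hangs in a like holder; either holder may be the right-hand one
- push_stand: fixed stand: tray 120 x 120 x 18 mm with two columns on its y axis that clamp a steel bucket over its middle. Origin: underside of the tray's centre, z up = bucket axis. Bucket: tube from z 50 mm to its rim at z 124 mm, bore 30 mm, flared in the top 12 mm to 42 mm. Drift fully home: collar on rim, tip at z 40 mm. Sprung catches at the foot hold the cushion; driving it past them takes 5 to 20 N
- cushion: stuck cushion: grey plastic plug 28 mm in diameter and 22 mm tall, 40 g, in the lower part of the bucket's bore, its underside 61 mm above the bench at first. Origin: centre of its underside, z along its axis. Once driven past the catches it drops into the tray
Mind the look-alikes: they are no part of the job. Leave any blue look-alike of the drift alone.

How it is judged:
By the outcome, as a careful person would: the job done as asked, in the order asked, and still so for the second after the job is handed in, with the robot touching nothing.
It also fails if it takes over 43 s, if anything falls off the work surface, if the arm or the gripper's body presses on something with over 40 N, if the wrist force passes 120 N, or if a joint passes its speed limit or range.

## Robot

A 6-joint arm with a two-finger parallel gripper is mounted at the origin on a cart in front of the work surface, level with it; the furniture and walls round the work are solid. World frame = base frame: x ahead of the robot, y to its left, z up, the work surface at z = 0. Lengths are in m, angles in rad, forces in N, time in s.
With the tool pointing down it reaches from about 0.375 to 0.975 m from the base axis. Payload 3.8 kg.
Tool frame: the origin (TCP) lies at the very end of the fingers, on their centre line; the grasp point (between the pads) lies 19 mm behind it; z points along the fingers, y is the direction in which the jaws open and shut (so a half turn about z gives the same grasp; the last joint's range is limited). The gripper opens to 85 mm and grips with 20 to 120 N. Pads are 22 mm wide; open, the fingers measure 114 mm over their backs; the gripper's body (76 mm by 85 mm) begins 54 mm behind the grasp point. The pads swing forward as they close: fully open they stand 13 mm farther back than shut.
Start: joints at [-1.356, 0.264, 1.604, -0, 1.274, -0.037], TCP at [0.168, -0.654, 0.231] pointing down, gripper open.
Joint ranges: [-2.63, 2.63], [-0.94, 2.18], [0.31, 2.57], [-1.31, 4.45], [0, 2.66], [-2.55, 2.55]. Speed limits (rad/s): [2.57, 2.57, 3.14, 3.14, 3.14, 3.14].

## Interface

Orientations are given as a unit quaternion [x, y, z, w].
In Python, from rig import telemetry, viewer, job_done gives the robot as it stands.
- The arm moves only by the tool send_rows, never from a script. Its argument "motion" is a list of rows, each a list of 7 numbers: the shift along the world's x, y, z in cm, then the turn, a rotation vector about the world's x, y, z in rad, then the finger opening in cm, from 0 to 8.54. In form: [[dx, dy, dz, ax, ay, az, gripper], ...]. A call has 1 to 8 rows; each row shifts and turns the pose as measured when the row begins; what a row does not reach is not made up. A row lasts 1/12 s, in which the tool goes at most 41.7 mm and 7.16 degrees, less where a joint would pass 70% of its speed; a pose out of reach is approached as far as the arm can. A call is refused whole if a number of a shift passes 4.17 or a number of a turn 0.125, either way. A call with a gripper value outside its range is refused whole. The fingers move at their own pace and stop on an object; the grip force is fixed at half the most. Time passes only in rows, so rows that do not move let the fingers close. It gives the time, the measured TCP pose, the force and the opening at its end, in the units of the state.
- telemetry.read_state(): the state, without advancing time (a new reading comes with each control period).
- viewer.snapshot(name): name is "side" or "top"; returns (picture, depth): 420x560x3 uint8, blue, green, red; 420x560 float32, m along the optical axis (not along the pixel's ray), 0 where there is no reading.
- viewer.camera_params(name): a dict with "fx", "fy", "cx", "cy" (pixels), "R" (3x3) and "t" (3): a world point X has camera coordinates R X + t. Camera axes: x right, y down, z forward; pixel columns grow to the right and rows downward; lengths in m; the calibration is good to about 2 mm. A picture is of the moment at which its call begins. camera_params takes no time and is no camera call.
- job_done(): hands the job in, once; it reports no verdict.
Trained networks look in the newest picture that a camera, given by its name, has taken for a name from the list of things; names that differ only in an ending like _2 or _b are one class to them, and where a whole thing is asked for, a point or a joint stands for the part that bears it (a point fixed in the world has none). Each returns a list of dicts, best first, with "confidence" (0 to 1); they miss things now and then, are a little off and sometimes report something else, mostly with a low value. They report only what shows in the picture. A call takes as long as a camera call. They do not tell look-alikes from the thing itself.
- viewer.find_in(thing, camera): "rect" ([left, top, right, bottom] in pixels, round what is visible of it).
- viewer.place_of(thing, camera): "at" ([column, row] in pixels: a listed point, or the origin of a listed thing).
The state is a dict: "t": time; "joint_positions": joint angles; "dq": joint speeds; "tau": joint torques, N m; "tool_pos": TCP position; "tool_rot": TCP orientation; "contact_force": force on the tool from outside, world axes, zero at the start; "torque": the same for the moment, N m; "finger_gap": finger opening in m.
Only numpy, scipy, OpenCV 4.12 (cv2) and the standard library are available. Lean on these libraries where they do the work, as an engineer would, in place of code of your own. Each camera call takes 0.05 s, during which the arm holds its last target.

## Working session

There is one attempt and no reset: what is moved stays moved. The work goes in short steps, Python scripts to look and compute and a tool call to move; the robot and the scene stay as the last step left them, time stands still between calls to the robot, and variables do not carry over. Pictures are saved under pics/ and viewed, and the job is handed in when it is done.

Besides the shell and the picture viewer there is one more tool, called by a JSON object that holds its "op" and its "data", one argument or row to a line. send_rows: Moves the arm, as the interface text tells. Its arguments: {"type":"object","properties":{"motion":{"type":"array","items":{"type":"array","items":{"type":"number"}}}},"required":["motion"]}

```bash
mkdir -p pics; ls; cat > h.py <<'E'
import numpy as np, cv2
from rig import telemetry, viewer
def snap(n,f):
    im,d=viewer.snapshot(n); cv2.imwrite('pics/'+f+'.png',im); np.savez('pics/'+f+'.npz',d=d); return im,d
def P(n,u,v,z):
    p=viewer.camera_params(n); R=np.array(p['R']);t=np.array(p['t'])
    c=np.array([(u-p['cx'])/p['fx']*z,(v-p['cy'])/p['fy']*z,z]); return R.T@(c-t)
def cloud(n,d):
    p=viewer.camera_params(n); R=np.array(p['R']);t=np.array(p['t'])
    v,u=np.mgrid[:d.shape[0],:d.shape[1]]
    c=np.stack([(u-p['cx'])/p['fx']*d,(v-p['cy'])/p['fy']*d,d],-1); X=(c-t)@R; X[d<=0]=np.nan; return X
def proj(n,X):
    p=viewer.camera_params(n); c=np.array(p['R'])@np.array(X)+np.array(p['t']); return p['fx']*c[0]/c[2]+p['cx'],p['fy']*c[1]/c[2]+p['cy']
E
python3 - <<'E'
from h import *
for n in('side','top'):
    snap(n,n+'0'); 
    for th in('drift','drift_wide','push_stand'):
        print(n,th,viewer.place_of(th,n),viewer.find_in(th,n))
    p=viewer.camera_params(n); print('cam',-np.array(p['R']).T@np.array(p['t']),np.array(p['R'])[2])
print(telemetry.read_state())
E
```

```text
pics
side drift [{'at': [283.0, 191.1], 'confidence': 0.69}, {'at': [225.1, 239.0], 'confidence': 0.64}] [{'rect': [211.4, 180.1, 236.2, 228.0], 'confidence': 0.88}, {'rect': [272.4, 138.5, 296.9, 196.4], 'confidence': 0.62}]
side drift_wide [{'at': [300.7, 237.9], 'confidence': 0.75}] [{'rect': [288.2, 175.9, 312.5, 241.2], 'confidence': 0.67}]
side push_stand [{'at': [234.1, 287.2], 'confidence': 0.57}] [{'rect': [192.7, 225.4, 270.3, 314.2], 'confidence': 0.58}]
cam [0.46601444 0.94972398 0.5278941 ] [-0.00497353 -0.84345764 -0.53717267]
top drift [{'at': [355.5, 237.1], 'confidence': 0.94}, {'at': [268.5, 180.8], 'confidence': 0.75}] [{'rect': [255.4, 160.7, 285.9, 186.5], 'confidence': 0.62}, {'rect': [344.5, 225.3, 375.1, 255.8], 'confidence': 0.57}]
top drift_wide [{'at': [264.2, 255.1], 'confidence': 0.86}] [{'rect': [246.4, 241.2, 280.4, 273.8], 'confidence': 0.76}]
top push_stand [] [{'rect': [164.7, 159.0, 229.1, 222.4], 'confidence': 0.66}, {'rect': [346.7, 222.6, 377.7, 254.5], 'confidence': 0.5}]
cam [0.43625771 0.2424158  0.93302545] [ 0.0658218  -0.01512872 -0.9977167 ]
{'t': 0.7, 'joint_positions': array([-1.35591134e+00,  2.63827811e-01,  1.60397543e+00,  4.43426578e-05,
        1.27367847e+00, -3.68923139e-02]), 'dq': array([ 0.00018587,  0.00115145, -0.00037256, -0.00027081, -0.0002988 ,
       -0.00087567]), 'tau': array([-1.40958629e-03, -5.14852202e+01, -3.67606080e+01,  2.70308652e-05,
        5.62573696e-04,  2.02208435e-05]), 'tool_pos': array([ 0.16818093, -0.65373012,  0.23134171]), 'tool_rot': array([9.92087296e-01, 1.25549962e-01, 2.60467854e-05, 5.33700122e-05]), 'contact_force': array([-1.00623954,  0.06289861,  0.26611773]), 'torque': array([0.0057268 , 0.01373498, 0.01722677]), 'finger_gap': 0.08504176889860891}
```

```bash
ls pics
```

```text
side0.npz
side0.png
top0.npz
top0.png
```

View pics/side0.png

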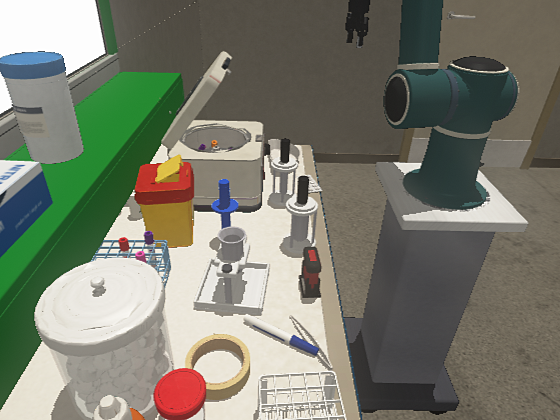

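View pics/top0.png

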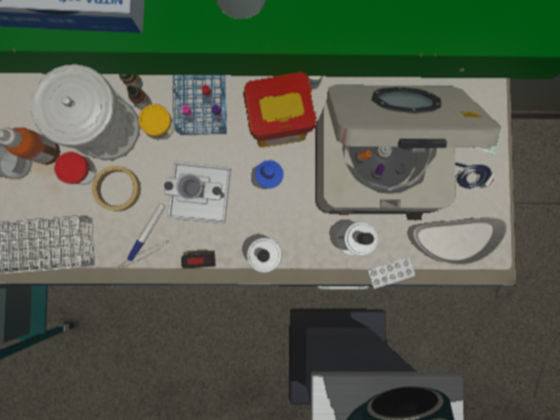

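```bash
python3 - <<'E'
from h import *
im=cv2.imread('pics/side0.png'); a=cv2.resize(im[125:325,185:345],None,fx=3.7,fy=3,interpolation=cv2.INTER_CUBIC)
a=cv2.resize(im[130:320,180:330],None,fx=3.1,fy=3.1,interpolation=cv2.INTER_CUBIC); cv2.imwrite('pics/z1.png',a)
im=cv2.imread('pics/top0.png'); a=cv2.resize(im[145:295,160:400],None,fx=3.3,fy=3.3,interpolation=cv2.INTER_CUBIC); cv2.imwrite('pics/z2.png',a)
X=cloud('top',np.load('pics/top0.npz')['d'])
for u,v in[(358,238),(366,239),(264,255),(268,173),(191,186),(200,210),(300,230)]: print(u,v,X[v,u])
# collar clouds z~0.1
for n in('top','side'):
    X=cloud(n,np.load(f'pics/{n}0.npz')['d'])
    for c,(lo,hi) in {'collar':(0.1,.11),'htop':(.155,.167),'rim':(.118,.13)}.items():
        m=(X[...,2]>lo)&(X[...,2]<hi); k,l,s,ce=cv2.connectedComponentsWithStats(m.astype(np.uint8))
        for i in range(1,k):
            if s[i,4]>15:
                Y=X[l==i]; print(n,c,s[i],Y.mean(0).round(4),Y.min(0).round(3),Y.max(0).round(3))
E
```

```text
358 238 [0.43841698 0.08384234 0.12434365]
366 239 [0.43664955 0.07637476 0.15898035]
264 255 [0.40706999 0.25747173 0.15630493]
268 173 [0.55592947 0.25182924 0.14160037]
191 186 [0.53776674 0.40290223 0.08291033]
200 210 [0.49591075 0.39759967 0.00421978]
300 230 [ 0.45499502  0.18387679 -0.00101974]
top collar [ 93 103  33  48 122] [0.6399 0.5453 0.105 ] [0.602 0.528 0.1  ] [0.695 0.586 0.11 ]
top collar [321 112   1  87  87] [0.5975 0.1506 0.1046] [0.514 0.15  0.101] [0.68  0.151 0.109]
top collar [ 12 127  25  29 145] [0.6128 0.7082 0.1054] [0.591 0.698 0.1  ] [0.646 0.737 0.11 ]
top collar [  0 144   5  20  53] [0.5941 0.7615 0.1027] [0.576 0.757 0.1  ] [0.613 0.766 0.108]
top collar [365 146  37  23 438] [0.5978 0.0287 0.1036] [ 0.573 -0.005  0.1  ] [0.617 0.065 0.11 ]
top collar [354 151  13  11  64] [0.5948 0.0769 0.1041] [0.587 0.063 0.1  ] [0.607 0.086 0.11 ]
top collar [421 152   4  14  17] [ 0.5932 -0.0456  0.1061] [ 0.579 -0.048  0.101] [ 0.606 -0.041  0.11 ]
top collar [398 164   8   9  30] [ 0.5714 -0.0067  0.1032] [ 0.566 -0.012  0.1  ] [0.582 0.001 0.106]
top collar
[... 6366 characters left out ...]
1] [0.622 0.181 0.118] [0.733 0.304 0.13 ]
side rim [ 82 178  55  87 400] [0.7472 0.3732 0.124 ] [0.746 0.219 0.118] [0.749 0.492 0.13 ]
side rim [218 188  12   8  61] [0.5608 0.2602 0.1239] [0.551 0.249 0.118] [0.573 0.265 0.13 ]
side rim [297 192  11   8  58] [0.4051 0.2695 0.124 ] [0.394 0.263 0.118] [0.415 0.275 0.13 ]
side rim [217 226  29  19 216] [0.5331 0.3991 0.1214] [0.509 0.375 0.118] [0.557 0.426 0.124]
side rim [ 50 314 116  61 780] [0.6444 0.6513 0.1241] [0.6   0.582 0.118] [0.723 0.67  0.13 ]
side rim [  0 334  41  72 484] [0.7471 0.668  0.124 ] [0.745 0.622 0.118] [0.749 0.708 0.13 ]
side rim [130 410   8  10  32] [0.6044 0.7168 0.1198] [0.6   0.71  0.118] [0.61  0.722 0.128]
```

View pics/z1.png

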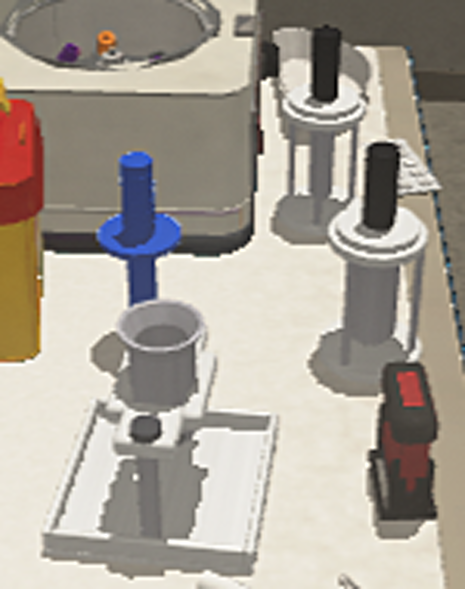

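View pics/z2.png

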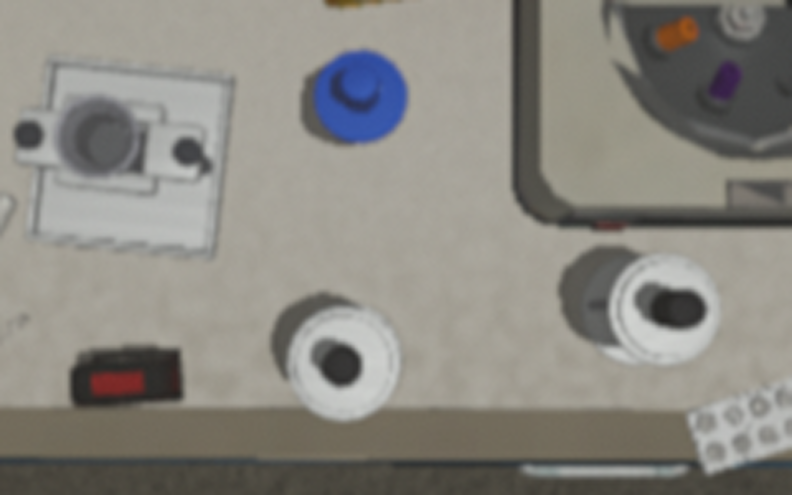

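```bash
python3 - <<'E'
from h import *
X=np.concatenate([cloud(n,np.load(f'pics/{n}0.npz')['d']).reshape(-1,3) for n in('top','side')])
for x in np.arange(.46,.75,.02):
    print(round(x,2),[round(float(np.nanmax(np.append(X[(abs(X[:,0]-x)<.01)&(abs(X[:,1]-y)<.025)][:,2],-9))),2) for y in np.arange(-.3,.55,.05)])
# circle fits: handle tops, rim
def fit(p):
    A=np.c_[2*p[:,:2],np.ones(len(p))]; s=np.linalg.lstsq(A,(p[:,:2]**2).sum(1),rcond=None)[0]; return s[:2],np.sqrt(s[2]+s[0]**2+s[1]**2)
for n in('top','side'):
    Y=cloud(n,np.load(f'pics/{n}0.npz')['d']).reshape(-1,3)
    m=(np.hypot(Y[:,0]-.534,Y[:,1]-.4)<.035)&(abs(Y[:,2]-.1235)<.0025); p=Y[m]
    print(n,'rim',m.sum(),fit(p),p.mean(0),p.min(0),p.max(0))
    for c,(x,y) in {'slim':(.438,.075),'wide':(.406,.26)}.items():
        for zc in (.106,.161):
            m=(np.hypot(Y[:,0]-x,Y[:,1]-y)<(.034 if zc<.12 else .015))&(abs(Y[:,2]-zc)<.002); p=Y[m]; (h,_)=cv2.minEnclosingCircle(p[:,:2].astype(np.float32)*1000)if len(p) else (0,0)
            print(n,c,zc,len(p),h,_,p.min(0),p.max(0))
E
```

```text
0.46 [-0.0, 0.03, 0.01, 0.01, 0.03, 0.03, 0.0, 0.11, 0.11, 0.0, 0.0, 0.0, 0.0, 0.02, 0.0, 0.0, 0.02]
0.48 [-0.0, 0.03, 0.03, 0.03, 0.03, 0.12, 0.12, 0.12, 0.12, 0.01, 0.01, 0.0, 0.0, 0.02, 0.02, 0.02, 0.02]
0.5 [-0.0, 0.0, 0.0, 0.0, 0.15, 0.15, 0.15, 0.15, 0.15, 0.15, 0.0, 0.0, 0.0, 0.09, 0.12, 0.09, 0.02]
0.52 [-0.0, 0.0, 0.0, 0.0, 0.15, 0.15, 0.15, 0.15, 0.15, 0.15, 0.0, 0.0, 0.0, 0.09, 0.12, 0.12, 0.0]
0.54 [-0.0, 0.0, 0.03, 0.03, 0.15, 0.15, 0.15, 0.15, 0.15, 0.15, 0.0, 0.09, 0.09, 0.09, 0.13, 0.12, 0.0]
0.56 [0.0, 0.0, 0.03, 0.03, 0.15, 0.15, 0.33, 0.33, 0.15, 0.15, 0.09, 0.15, 0.09, 0.09, 0.12, 0.09, 0.0]
0.58 [-0.0, 0.02, 0.03, 0.03, 0.32, 0.33, 0.33, 0.33, 0.33, 0.33, 0.0, 0.15, 0.09, 0.02, 0.02, 0.02, 0.0]
0.6 [-0.0, 0.0, 0.03, 0.03, 0.32, 0.33, 0.33, 0.33, 0.33, 0.33, 0.0, 0.09, 0.0, 0.02, 0.02, 0.02, 0.0]
0.62 [0.0, 0.01, 0.0, 0.0, 0.31, 0.31, 0.31, 0.31, 0.31, 0.31, 0.12, 0.14, 0.14, 0.0, 0.0, 0.0, 0.0]
0.64 [0.0, 0.01, 0.01, 0.0, 0.28, 0.29, 0.29, 0.29, 0.29, 0.28, 0.17, 0.18, 0.15, 0.0, 0.0, 0.06, 0.07]
0.66 [0.0, 0.01, -9.0, -9.0, 0.26, 0.26, 0.27, 0.27, 0.27, 0.26, 0.
[... 1304 characters left out ...]
496189)) [0.53319358 0.40064771 0.12259692] [0.50880289 0.37528565 0.12118528] [0.55717993 0.42581919 0.12449258]
side slim 0.106 117 (437.2808837890625, 77.03753662109375) 27.754302978515625 [0.4103643  0.05268884 0.1040162 ] [0.46322717 0.10220524 0.10751282]
side slim 0.161 25 (437.10003662109375, 76.8552017211914) 10.344223976135254 [0.42687703 0.06683728 0.15900032] [0.44569957 0.08619198 0.16079582]
side wide 0.106 194 (404.589599609375, 262.3296813964844) 28.2481746673584 [0.3790371  0.2392127  0.10400919] [0.43169337 0.28819304 0.1079151 ]
side wide 0.161 39 (404.7709045410156, 262.3786315917969) 10.477243423461914 [0.39497238 0.25395528 0.15901357] [0.41454323 0.27192464 0.16122401]
```

{"op": "send_rows", "data": {
  "motion": [
    [2.2, 3.2, 0.5, 0, 0, -0.03, 8.5],
    [2.2, 3.2, 0.5, 0, 0, -0.03, 8.5],
    [2.2, 3.2, 0.5, 0, 0, -0.03, 8.5],
    [2.2, 3.2, 0.5, 0, 0, -0.03, 8.5],
    [2.2, 3.2, 0, 0, 0, -0.03, 8.5],
    [2.2, 3.2, 0, 0, 0, -0.03, 8.5],
    [2.2, 3.2, 0, 0, 0, -0.03, 8.5],
    [2.2, 3.2, 0, 0, 0, -0.03, 8.5]
  ]
}}

```text
t: 1.37
tool_pos: [0.3439, -0.3941, 0.2513]
tool_rot: [1.0, -0.006, 0.0, 0.002]
contact_force: [0.3, 0.1, 0.4]
finger_gap: 0.0851
```

{"op": "send_rows", "data": {
  "motion": [
    [1.4, 3.8, 0, 0, 0, 0, 8.5],
    [1.4, 3.8, 0, 0, 0, 0, 8.5],
    [1.4, 3.8, 0, 0, 0, 0, 8.5],
    [1.4, 3.8, 0, 0, 0, 0, 8.5],
    [1.4, 3.8, 0, 0, 0, 0, 8.5],
    [1.0, 3.8, 0, 0, 0, 0, 8.5],
    [0.8, 3.8, 0, 0, 0, 0, 8.5],
    [0.4, 3.8, 0, 0, 0, 0, 8.5]
  ]
}}

```text
t: 2.03
tool_pos: [0.4401, -0.079, 0.2547]
tool_rot: [1.0, -0.008, 0.005, 0.004]
contact_force: [1.1, -0.3, -0.3]
finger_gap: 0.0846
```

{"op": "send_rows", "data": {
  "motion": [
    [0, 3.8, 0, 0, 0, 0, 8.5],
    [0, 3.8, 0, 0, 0, 0, 8.5],
    [0, 3.0, 0, 0, 0, 0, 8.5],
    [0, 2.0, 0, 0, 0, 0, 8.5],
    [0, 1.0, 0, 0, 0, 0, 8.5],
    [0, 0, 0, 0, 0, 0, 8.5]
  ]
}}

```text
t: 2.53
tool_pos: [0.4394, 0.0714, 0.2572]
tool_rot: [1.0, -0.003, 0.008, 0.002]
contact_force: [0.2, 0.3, -0.3]
finger_gap: 0.0847
```

{"op": "send_rows", "data": {
  "motion": [
    [-0.1, 0.3, -2, 0.004, 0.016, 0.006, 8.5],
    [0, 0, -3, 0, 0, 0, 8.5],
    [0, 0, -3, 0, 0, 0, 8.5],
    [0, 0, -3, 0, 0, 0, 8.5],
    [0, 0, -2, 0, 0, 0, 8.5],
    [0, 0, -1, 0, 0, 0, 8.5],
    [0, 0, 0, 0, 0, 0, 8.5]
  ]
}}

```text
t: 3.12
tool_pos: [0.441, 0.0718, 0.1172]
tool_rot: [1.0, 0.001, 0.006, 0.001]
contact_force: [-0.7, -0.2, 0.0]
finger_gap: 0.085
```

```bash
python3 - <<'E'
from h import *
im,d=snap('side','s1'); cv2.imwrite('pics/s1z.png',cv2.resize(im[20:240,200:420],None,fx=2.6,fy=2.6,interpolation=cv2.INTER_CUBIC))
s=telemetry.read_state(); print(s['tool_pos'],s['tool_rot'],s['joint_positions'])
E
```

```text
[0.44157141 0.07187782 0.11816668] [9.99975711e-01 8.17911357e-04 6.88480059e-03 7.13304704e-04] [ 0.10792605 -0.07899503  2.19819646 -0.00341564  1.00885553  1.67888691]
```

View pics/s1z.png

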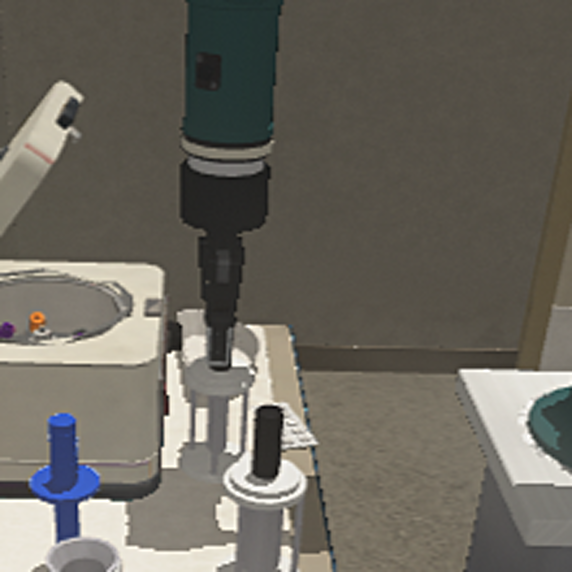

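{"op": "send_rows", "data": {
  "motion": [
    [-0.35, 0.3, -0.5, 0, 0.013, 0, 8.5],
    [0, 0, -0.4, 0, 0, 0, 8.5],
    [0, 0, 0, 0, 0, 0, 8.5]
  ]
}}

```text
t: 3.42
tool_pos: [0.441, 0.0746, 0.1123]
tool_rot: [1.0, 0.0, 0.003, 0.0]
contact_force: [0.2, 0.7, -0.2]
finger_gap: 0.0847
```

{"op": "send_rows", "data": {
  "motion": [
    [-0.4, 0.0, -0.4, 0, 0.006, 0, 8.5],
    [-0.1, 0, -0.2, 0, 0, 0, 8.5],
    [0, 0, 0, 0, 0, 0, 4],
    [0, 0, 0, 0, 0, 0, 1],
    [0, 0, 0, 0, 0, 0, 0],
    [0, 0, 0, 0, 0, 0, 0],
    [0, 0, 0, 0, 0, 0, 0],
    [0, 0, 0, 0, 0, 0, 0]
  ]
}}

```text
t: 4.08
tool_pos: [0.4389, 0.0752, 0.1098]
tool_rot: [1.0, 0.001, 0.004, 0.0]
contact_force: [0.5, -0.1, -1.9]
finger_gap: 0.0207
```

{"op": "send_rows", "data": {
  "motion": [
    [0, 0, 0, 0, 0, 0, 0],
    [0, 0, 1, 0, 0, 0, 0],
    [0, 0, 2, 0, 0, 0, 0],
    [0, 0, 3, 0, 0, 0, 0],
    [0, 0, 3, 0, 0, 0, 0],
    [0, 0, 3, 0, 0, 0, 0],
    [0, 0, 2.5, 0, 0, 0, 0],
    [0, 0, 1, 0, 0, 0, 0]
  ]
}}

```text
t: 4.75
tool_pos: [0.4368, 0.0739, 0.2687]
tool_rot: [1.0, 0.001, 0.003, 0.001]
contact_force: [0.8, 0.1, -0.9]
finger_gap: 0.0204
```

```bash
python3 - <<'E'
from h import *
im,d=snap('side','s2'); cv2.imwrite('pics/s2z.png',cv2.resize(im[20:240,200:420],None,fx=2.6,fy=2.6,interpolation=cv2.INTER_CUBIC))
s=telemetry.read_state(); print(s['tool_pos'],s['tool_rot'],s['finger_gap'],s['contact_force'])
E
```

```text
[0.43767755 0.07401083 0.26985967] [9.99990717e-01 7.20114339e-04 4.12514897e-03 1.01491241e-03] 0.020562066944610696 [ 0.64174288 -0.00938409  0.42643101]
```

View pics/s2z.png

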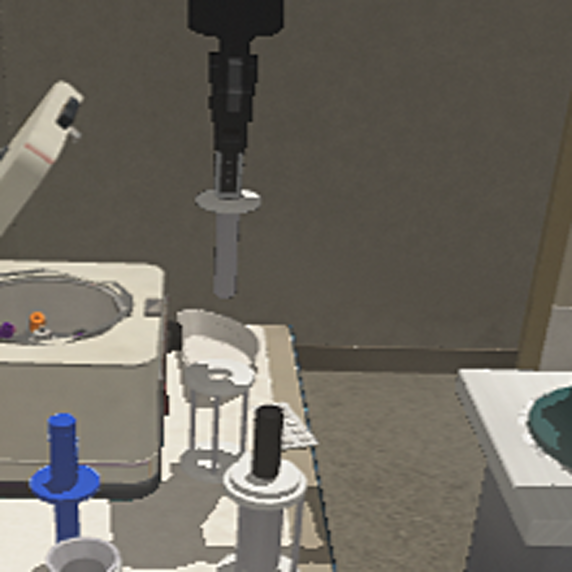

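{"op": "send_rows", "data": {
  "motion": [
    [0.4, 1.5, 0, 0, 0.008, 0.03, 0],
    [0.9, 3, 0, 0, 0, 0.05, 0],
    [1.1, 3.6, 0, 0, 0, 0.06, 0],
    [1.1, 3.6, 0, 0, 0, 0.06, 0],
    [1.1, 3.6, 0, 0, 0, 0.06, 0],
    [1.1, 3.6, 0, 0, 0, 0.06, 0],
    [1.1, 3.6, 0, 0, 0, 0.06, 0],
    [1.1, 3.6, 0, 0, 0, 0.06, 0]
  ]
}}

```text
t: 5.47
tool_pos: [0.5127, 0.337, 0.2601]
tool_rot: [0.975, 0.223, -0.005, 0.005]
contact_force: [0.9, -1.2, -1.6]
finger_gap: 0.0207
```

{"op": "send_rows", "data": {
  "motion": [
    [0.8, 2.6, 0.3, 0, 0, 0, 0],
    [0.7, 2, 0.3, 0, 0, 0, 0],
    [0.4, 1.2, 0, 0, 0, 0, 0],
    [0.1, 0.4, 0, 0, 0, 0, 0],
    [0, 0, 0, 0, 0, 0, 0],
    [0, 0, 0, 0, 0, 0, 0]
  ]
}}

```text
t: 5.97
tool_pos: [0.5289, 0.4065, 0.2513]
tool_rot: [0.974, 0.228, -0.014, 0.008]
contact_force: [-0.2, -0.8, -2.0]
finger_gap: 0.0204
```

```bash
cat >> h.py <<'E'
def tilt():
    from scipy.spatial.transform import Rotation as R
    s=telemetry.read_state(); r=R.from_quat(s['tool_rot']); z=r.as_matrix()[:,2]; print('tool z',z.round(4),'fix rotvec',np.cross(z,[0,0,-1]).round(4))
    print(s['tool_pos'].round(4),s['contact_force'].round(1),round(s['finger_gap'],4),'t',round(s['t'],2),'j',s['joint_positions'].round(2))
E
python3 - <<'E'
from h import *
X={}
for n in('side','top'):
    im,d=snap(n,n+'3'); X[n]=cloud(n,d)
a=cv2.imread('pics/side3.png')[80:330,130:330]; b=cv2.imread('pics/top3.png')[100:300,120:300]
cv2.imwrite('pics/z3.png',np.hstack([cv2.resize(a,(400,500),interpolation=2),cv2.resize(b,(400,500),interpolation=2)]))
tilt()
for n in X:
    Y=X[n].reshape(-1,3)
    for lo,hi in((.18,.20),(.2,.24),(.245,.275)):
        m=(np.hypot(Y[:,0]-.534,Y[:,1]-.4)<.04)&(Y[:,2]>lo)&(Y[:,2]<hi); p=Y[m]
        if len(p): print(n,lo,len(p),p.mean(0).round(4),p.min(0).round(4),p.max(0).round(4))
E
```

```text
tool z [-0.0225 -0.0215 -0.9995] fix rotvec [ 0.0215 -0.0225  0.    ]
[0.529  0.406  0.2518] [-0.  -1.  -1.7] 0.0206 t 6.07 j [ 0.62  0.26  1.57 -0.    1.34  1.73]
side 0.18 128 [0.5249 0.4129 0.1901] [0.5156 0.4063 0.1801] [0.5345 0.4173 0.1998]
side 0.2 207 [0.5254 0.4134 0.2153] [0.5164 0.406  0.2007] [0.5441 0.4267 0.2394]
side 0.245 605 [0.5268 0.4172 0.2544] [0.5002 0.3832 0.245 ] [0.5542 0.4353 0.2748]
top 0.245 89 [0.5102 0.4151 0.2503] [0.5021 0.4055 0.2452] [0.519  0.427  0.2723]
```

View pics/z3.png

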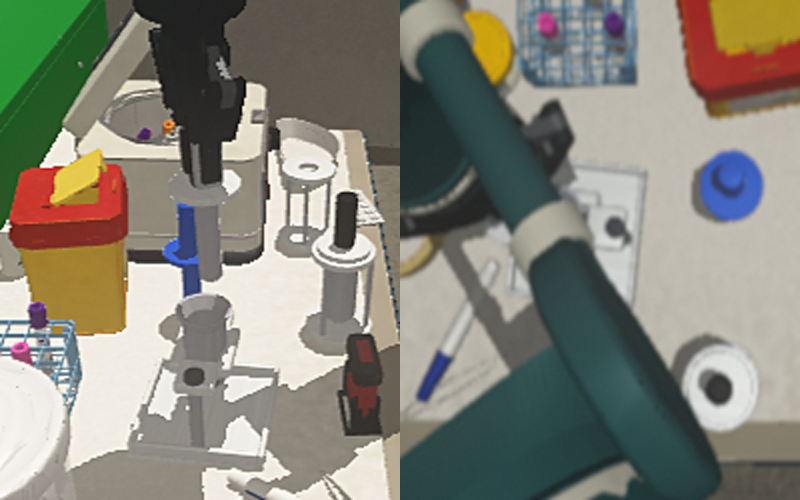

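{"op": "send_rows", "data": {
  "motion": [
    [0.45, -0.5, 0, 0.02, -0.021, 0, 0],
    [0, 0, 0, 0, 0, 0, 0],
    [0, 0, 0, 0, 0, 0, 0]
  ]
}}

```text
t: 6.32
tool_pos: [0.5332, 0.3974, 0.2525]
tool_rot: [0.974, 0.226, -0.001, 0.001]
contact_force: [-0.3, -0.6, -1.8]
finger_gap: 0.0205
```

```bash
python3 -c "
from h import *
tilt()"
```

```text
tool z [-0.0011 -0.0016 -1.    ] fix rotvec [ 0.0016 -0.0011  0.    ]
[0.5332 0.3974 0.2525] [-0.3 -0.6 -1.8] 0.0205 t 6.32 j [ 0.6   0.23  1.6  -0.    1.31  1.72]
```

Correct y, settle, and check the held drift against the rim in the side camera.

{"op": "send_rows", "data": {
  "motion": [
    [0, 0.3, -1, 0, 0, 0, 0],
    [0, 0, -1, 0, 0, 0, 0],
    [0, 0, 0, 0, 0, 0, 0],
    [0, 0, 0, 0, 0, 0, 0]
  ]
}}

```text
t: 6.65
tool_pos: [0.5333, 0.3993, 0.232]
tool_rot: [0.974, 0.225, -0.0, 0.001]
contact_force: [-0.1, 0.7, -1.8]
finger_gap: 0.0208
```

```bash
python3 - <<'E'
from h import *
im,d=snap('side','side4'); tilt()
Y=cloud('side',d).reshape(-1,3)
for lo in np.arange(.13,.27,.01):
    m=(np.hypot(Y[:,0]-.534,Y[:,1]-.4)<.04)&(Y[:,2]>lo)&(Y[:,2]<lo+.01); p=Y[m]
    if len(p): print(lo.round(3),len(p),p.mean(0).round(4),p.min(0).round(4),p.max(0).round(4))
cv2.imwrite('pics/z4.png',cv2.resize(im[130:330,150:320],None,fx=3,fy=3,interpolation=2))
E
```

```text
tool z [-0.0011 -0.0016 -1.    ] fix rotvec [ 0.0016 -0.0011  0.    ]
[0.533  0.3992 0.2316] [ 0.3  0.4 -1.6] 0.021 t 6.7 j [ 0.61  0.25  1.62 -0.    1.27  1.72]
0.13 1 [0.5283 0.407  0.1399] [0.5283 0.407  0.1399] [0.5283 0.407  0.1399]
0.14 53 [0.5308 0.4064 0.1454] [0.5218 0.3995 0.1402] [0.5405 0.41   0.15  ]
0.15 58 [0.5299 0.4065 0.1548] [0.5216 0.4007 0.15  ] [0.5397 0.41   0.16  ]
0.16 58 [0.5304 0.4071 0.1646] [0.5214 0.3997 0.1604] [0.5394 0.4111 0.1697]
0.17 65 [0.5308 0.4067 0.1748] [0.5224 0.4014 0.1702] [0.5407 0.4107 0.1799]
0.18 63 [0.5305 0.4072 0.1853] [0.522  0.4017 0.18  ] [0.5402 0.4111 0.1899]
0.19 63 [0.5302 0.4069 0.1953] [0.5219 0.4003 0.1902] [0.5396 0.4103 0.2   ]
0.2 67 [0.5306 0.4066 0.2048] [0.5218 0.3985 0.2002] [0.5409 0.4109 0.2099]
0.21 4 [0.5312 0.4092 0.2105] [0.529  0.4084 0.2101] [0.5333 0.4111 0.2116]
0.22 407 [0.5309 0.4102 0.2264] [0.504  0.3789 0.2212] [0.5589 0.4284 0.2288]
0.23 75 [0.5332 0.4103 0.2356] [0.5169 0.3897 0.2303] [0.5502 0.4233 0.2397]
0.24 122 [0.5316 0.4131 0.245 ] [0.5165 0.3891 0.24  ] [0.55   0.4244 0.2499]
0.25 125 [0.5308 0.414  0.2552] [0.5166 0.3916 0.2503] [0.5492 0.426  0.26  ]
0.26 111 [0.5327 0.412  0.2646] [0.5165 0.3817 0.2601] [0.5503 0.425  0.2698]
0.27 75 [0.5421 0.4057 0.2761] [0.5155 0.3744 0.2703] [0.5593 0.4384 0.2799]
```

View pics/z4.png

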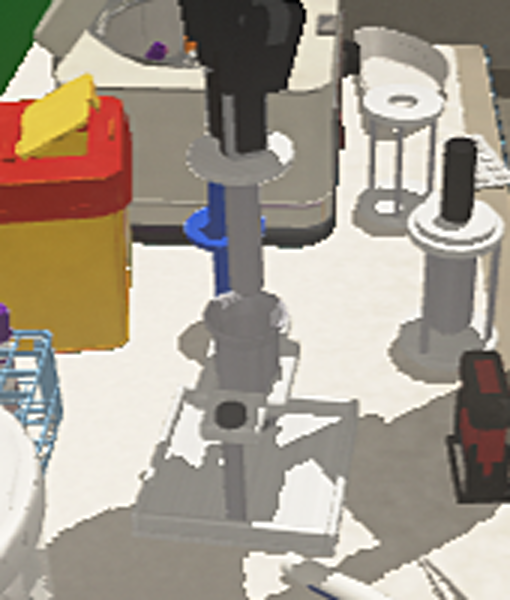

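{"op": "send_rows", "data": {
  "motion": [
    [0.15, 0.05, -1, 0, 0, 0, 0],
    [0, 0, -1, 0, 0, 0, 0],
    [0, 0, -1, 0, 0, 0, 0],
    [0, 0, -1, 0, 0, 0, 0],
    [0, 0, -1, 0, 0, 0, 0],
    [0, 0, 0, 0, 0, 0, 0]
  ]
}}

```text
t: 7.2
tool_pos: [0.5348, 0.4005, 0.1762]
tool_rot: [0.974, 0.225, -0.0, 0.001]
contact_force: [-0.6, 0.1, -2.2]
finger_gap: 0.0206
```

```bash
python3 -c "
from h import *
tilt()"
```

```text
tool z [-3.0e-04 -1.2e-03 -1.0e+00] fix rotvec [ 0.0012 -0.0003  0.    ]
[0.5348 0.4005 0.1762] [-0.6  0.1 -2.2] 0.0206 t 7.2 j [ 0.61  0.29  1.68 -0.    1.18  1.72]
```

Tip is inside the bore without side force; push on in small steps.

{"op": "send_rows", "data": {
  "motion": [
    [-0.05, 0, -0.5, 0, 0, 0, 0],
    [0, 0, -0.5, 0, 0, 0, 0],
    [0, 0, -0.5, 0, 0, 0, 0]
  ]
}}

```text
t: 7.45
tool_pos: [0.5376, 0.4026, 0.1698]
tool_rot: [0.974, 0.225, 0.004, -0.001]
contact_force: [-4.0, -2.7, 14.3]
finger_gap: 0.0206
```

{"op": "send_rows", "data": {
  "motion": [
    [0, 0, -0.5, 0, 0, 0, 0],
    [0, 0, -0.5, 0, 0, 0, 0]
  ]
}}

```text
t: 7.62
tool_pos: [0.538, 0.4027, 0.1669]
tool_rot: [0.974, 0.225, 0.005, -0.001]
contact_force: [-6.2, -4.4, 14.7]
finger_gap: 0.0206
```

{"op": "send_rows", "data": {
  "motion": [
    [-0.3, -0.15, -0.8, 0, 0, 0, 0],
    [-0.15, -0.1, -0.8, 0, 0, 0, 0]
  ]
}}

```text
t: 7.78
tool_pos: [0.5362, 0.4017, 0.1607]
tool_rot: [0.974, 0.226, 0.009, -0.002]
contact_force: [-4.0, -3.4, 15.9]
finger_gap: 0.0205
```

```bash
python3 - <<'E'
from h import *
im,d=snap('side','side5'); tilt()
cv2.imwrite('pics/z5.png',cv2.resize(im[130:330,150:320],None,fx=3,fy=3,interpolation=2))
E
```

```text
tool z [ 0.016   0.0084 -0.9998] fix rotvec [-0.0084  0.016   0.    ]
[0.5358 0.4014 0.1596] [-2.1 -2.   6.8] 0.0204 t 7.83 j [ 0.61  0.29  1.7  -0.    1.13  1.72]
```

View pics/z5.png

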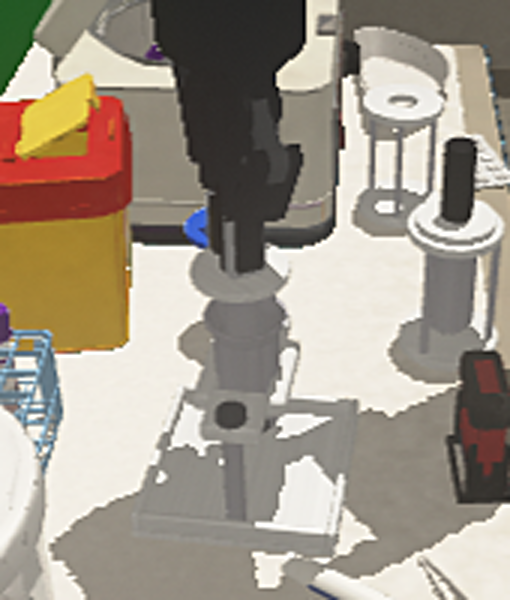

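{"op": "send_rows", "data": {
  "motion": [
    [-0.2, -0.1, -0.6, -0.008, 0.015, 0, 0],
    [-0.05, 0, -0.6, 0, 0, 0, 0],
    [0, 0, -0.6, 0, 0, 0, 0]
  ]
}}

```text
t: 8.08
tool_pos: [0.5379, 0.403, 0.1523]
tool_rot: [0.974, 0.226, 0.007, -0.002]
contact_force: [-2.0, -0.8, 2.7]
finger_gap: 0.0207
```

```bash
python3 -c "
from h import *
tilt()"
```

```text
tool z [ 0.0135  0.0077 -0.9999] fix rotvec [-0.0077  0.0135  0.    ]
[0.5379 0.403  0.1523] [-2.  -0.8  2.7] 0.0207 t 8.08 j [ 0.61  0.3   1.7  -0.    1.12  1.72]
```

{"op": "send_rows", "data": {
  "motion": [
    [-0.35, -0.2, -0.5, -0.008, 0.013, 0, 0],
    [0, 0, -0.5, 0, 0, 0, 0],
    [0, 0, -0.3, 0, 0, 0, 0],
    [0, 0, 0, 0, 0, 0, 0]
  ]
}}

```text
t: 8.42
tool_pos: [0.5331, 0.4003, 0.1362]
tool_rot: [0.974, 0.226, -0.002, 0.001]
contact_force: [0.1, 0.4, -2.0]
finger_gap: 0.0208
```

```bash
python3 - <<'E'
from h import *
im,d=snap('side','side6'); tilt(); print(viewer.find_in('cushion','side'))
cv2.imwrite('pics/z6.png',cv2.resize(im[130:330,150:320],None,fx=3,fy=3,interpolation=2))
E
```

```text
tool z [-0.0028 -0.002  -1.    ] fix rotvec [ 0.002  -0.0028  0.    ]
[0.5331 0.4004 0.1362] [ 0.2  0.9 -1.9] 0.0209 t 8.47 j [ 0.61  0.32  1.71 -0.    1.11  1.72]
[{'rect': [233.0, 274.8, 239.5, 291.0], 'confidence': 0.58}]
```

View pics/z6.png

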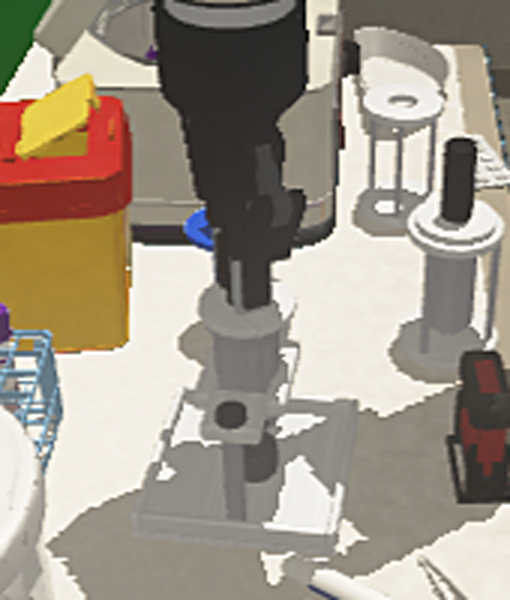

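```bash
python3 - <<'E'
from h import *
d=np.load('pics/side6.npz')['d']; X=cloud('side',d); im=cv2.imread('pics/side6.png')
for v in range(270,296,3): print(v,[(u,X[v,u].round(3).tolist(),im[v,u].tolist()) for u in range(232,246,4)])
m=(np.hypot(X[...,0]-.533,X[...,1]-.41)<.04)&(X[...,2]>.129)&(X[...,2]<.15); print(X[m][:,2].min(),np.percentile(X[m][:,2],[10,30,50]))
E
```

```text
270 [(232, [0.528, 0.45, 0.085], [128, 135, 137]), (236, [0.521, 0.448, 0.084], [134, 140, 144]), (240, [0.518, 0.414, 0.054], [108, 110, 113]), (244, [0.516, 0.357, 0.004], [241, 245, 247])]
273 [(232, [0.527, 0.456, 0.085], [149, 157, 160]), (236, [0.521, 0.452, 0.081], [135, 142, 145]), (240, [0.523, 0.366, 0.004], [140, 147, 150]), (244, [0.515, 0.366, 0.005], [226, 233, 236])]
276 [(232, [0.527, 0.457, 0.079], [139, 147, 150]), (236, [0.521, 0.453, 0.076], [127, 133, 137]), (240, [0.52, 0.398, 0.025], [74, 77, 80]), (244, [0.515, 0.374, 0.004], [118, 124, 127])]
279 [(232, [0.534, 0.407, 0.026], [74, 78, 80]), (236, [0.527, 0.406, 0.025], [78, 81, 84]), (240, [0.519, 0.406, 0.025], [77, 82, 84]), (244, [0.514, 0.382, 0.003], [135, 141, 144])]
282 [(232, [0.533, 0.414, 0.025], [77, 82, 83]), (236, [0.526, 0.415, 0.027], [80, 84, 86]), (240, [0.519, 0.411, 0.023], [79, 82, 85]), (244, [0.513, 0.391, 0.004], [135, 141, 144])]
285 [(232, [0.533, 0.417, 0.021], [82, 85, 87]), (236, [0.526, 0.416, 0.02], [82, 85, 88]), (240, [0.519, 0.412, 0.016], [77, 81, 84]), (244, [0.513, 0.398, 0.003], [123, 129, 133])]
288 [(232, [0.533, 0.417, 0.013], [80, 83, 86]), (236, [0.526, 0.418, 0.015], [81, 84, 87]), (240, [0.519, 0.411, 0.008], [99, 103, 105]), (244, [0.512, 0.408, 0.005], [119, 126, 128])]
291 [(232, [0.534, 0.415, 0.004], [137, 144, 147]), (236, [0.526, 0.415, 0.005], [144, 150, 154]), (240, [0.519, 0.412, 0.001], [136, 144, 146]), (244, [0.512, 0.413, 0.003], [127, 135, 138])]
294 [(232, [0.533, 0.422, 0.003], [130, 136, 140]), (236, [0.526, 0.423, 0.005], [135, 142, 145]), (240, [0.519, 0.421, 0.003], [134, 141, 144]), (244, [0.511, 0.422, 0.004], [245, 248, 250])]
0.1290123927933088 [0.13030506 0.13108364 0.13159869]
```

{"op": "send_rows", "data": {
  "motion": [
    [0, 0, -0.3, 0, 0, 0, 0],
    [0, 0, -0.2, 0, 0, 0, 0],
    [0, 0, 0, 0, 0, 0, 0]
  ]
}}

```text
t: 8.77
tool_pos: [0.5339, 0.4009, 0.1345]
tool_rot: [0.974, 0.226, -0.001, 0.0]
contact_force: [0.9, -0.2, -2.1]
finger_gap: 0.0208
```

{"op": "send_rows", "data": {
  "motion": [
    [0, 0, -0.3, 0, 0, 0, 0],
    [0, 0, -0.2, 0, 0, 0, 0],
    [0, 0, 0, 0, 0, 0, 0]
  ]
}}

```text
t: 9.02
tool_pos: [0.5346, 0.4014, 0.1344]
tool_rot: [0.974, 0.226, 0.001, -0.0]
contact_force: [0.0, 0.2, -3.3]
finger_gap: 0.0202
```

{"op": "send_rows", "data": {
  "motion": [
    [-0.1, -0.1, -0.5, 0, 0, 0, 0],
    [0, 0, -0.5, 0, 0, 0, 0]
  ]
}}

```text
t: 9.18
tool_pos: [0.5352, 0.4017, 0.1336]
tool_rot: [0.974, 0.226, 0.003, -0.001]
contact_force: [-14.2, -10.5, 30.8]
finger_gap: 0.0207
```

{"op": "send_rows", "data": {
  "motion": [
    [-0.1, -0.1, 0, 0, 0, 0, 0],
    [0, 0, 0, 0, 0, 0, 0],
    [0, 0, 0, 0, 0, 0, 0]
  ]
}}

```text
t: 9.43
tool_pos: [0.5349, 0.4012, 0.1356]
tool_rot: [0.974, 0.226, 0.005, -0.002]
contact_force: [-0.7, 1.1, -2.6]
finger_gap: 0.0207
```

```bash
python3 -c "
from h import *
tilt()"
```

```text
tool z [ 0.0083  0.0055 -1.    ] fix rotvec [-0.0055  0.0083  0.    ]
[0.5349 0.4012 0.1356] [-0.7  1.1 -2.6] 0.0207 t 9.43 j [ 0.61  0.32  1.72 -0.    1.1   1.72]
```

{"op": "send_rows", "data": {
  "motion": [
    [-0.1, 0, -0.3, -0.005, 0.008, 0, 0],
    [0, 0, 0, 0, 0, 0, 0],
    [0, 0, 0, 0, 0, 0, 3],
    [0, 0, 0, 0, 0, 0, 5],
    [0, 0, 0, 0, 0, 0, 7],
    [0, 0, 0, 0, 0, 0, 8.5],
    [0, 0, 0, 0, 0, 0, 8.5],
    [0, 0, 0, 0, 0, 0, 8.5]
  ]
}}

```text
t: 10.1
tool_pos: [0.5341, 0.4011, 0.1297]
tool_rot: [0.974, 0.226, -0.001, 0.0]
contact_force: [-0.6, 0.7, -0.7]
finger_gap: 0.0848
```

```bash
python3 - <<'E'
from h import *
im,d=snap('side','side7'); tilt()
cv2.imwrite('pics/z7.png',cv2.resize(im[130:330,150:320],None,fx=3,fy=3,interpolation=2))
E
```

```text
tool z [-0.002  -0.0014 -1.    ] fix rotvec [ 0.0014 -0.002   0.    ]
[0.534  0.4011 0.1297] [ 0.3 -0.3 -0.5] 0.0849 t 10.15 j [ 0.61  0.33  1.72 -0.    1.1   1.72]
```

View pics/z7.png

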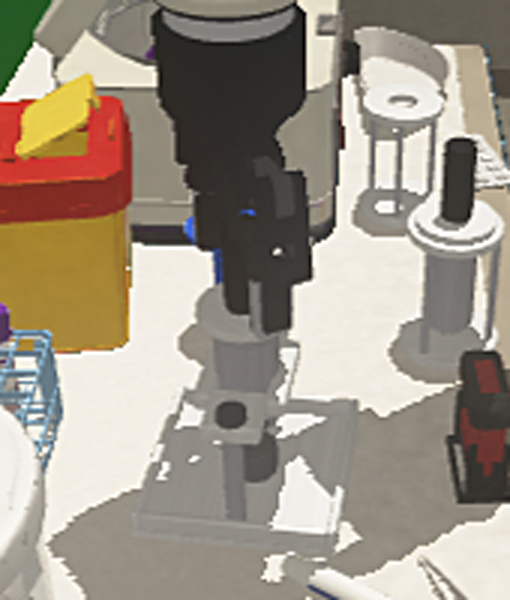

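{"op": "send_rows", "data": {
  "motion": [
    [0, 0, 1, 0, 0, 0, 8.5],
    [0, 0, 2, 0, 0, 0, 8.5],
    [0, 0, 3, 0, 0, 0, 8.5],
    [0, 0, 3, 0, 0, 0, 8.5],
    [0, 0, 3, 0, 0, 0, 8.5],
    [0, 0, 2, 0, 0, 0, 8.5],
    [0, 0, 0, 0, 0, 0, 8.5]
  ]
}}

```text
t: 10.73
tool_pos: [0.5306, 0.3987, 0.2757]
tool_rot: [0.974, 0.226, -0.004, 0.002]
contact_force: [-0.0, 0.1, 1.3]
finger_gap: 0.0849
```

```bash
python3 - <<'E'
from h import *
im,d=snap('side','side8'); tilt()
cv2.imwrite('pics/z8.png',cv2.resize(im[130:330,150:320],None,fx=3,fy=3,interpolation=2))
Y=cloud('side',d).reshape(-1,3)
for lo,hi in((.126,.134),(.14,.15),(.16,.17),(.175,.195)):
    m=(np.hypot(Y[:,0]-.534,Y[:,1]-.4)<.035)&(Y[:,2]>lo)&(Y[:,2]<hi); p=Y[m]
    if len(p): print(lo,len(p),p.mean(0).round(4),p.min(0).round(4),p.max(0).round(4))
E
```

```text
tool z [-0.0083 -0.0058 -0.9999] fix rotvec [ 0.0058 -0.0083  0.    ]
[0.5303 0.3986 0.2742] [-0.5  0.2  1.2] 0.0848 t 10.78 j [0.61 0.23 1.57 0.   1.35 1.72]
0.126 407 [0.5323 0.4092 0.1289] [0.5055 0.3755 0.1261] [0.5598 0.4304 0.1338]
0.14 66 [0.5328 0.4101 0.1447] [0.5231 0.4044 0.1401] [0.5434 0.4136 0.15  ]
0.16 66 [0.532 0.41  0.165] [0.5226 0.4035 0.1601] [0.5423 0.414  0.1698]
0.175 139 [0.5328 0.4058 0.1814] [0.5223 0.3914 0.175 ] [0.5437 0.4144 0.1854]
```

View pics/z8.png

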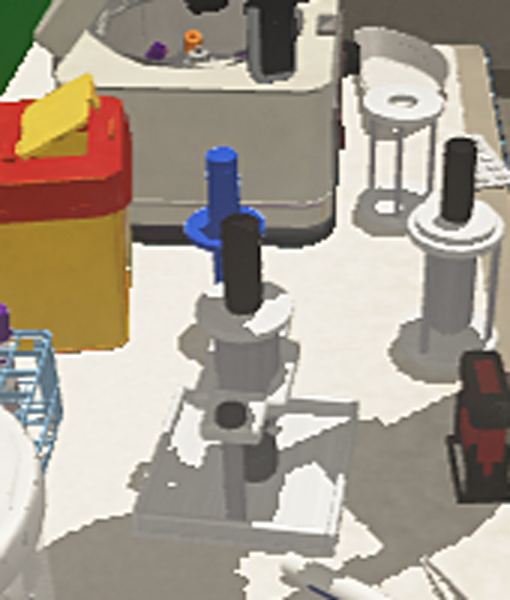

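The drift stands upright with its collar on the rim: top at z 0.185 and collar at about 0.130, as they should be when home. The cushion is in the tray at about (258, 455) in the zoomed view. The wide drift and the blue one haven't moved.

```bash
python3 -c "
from rig import job_done
print(job_done())"
```

```text
the job is handed in; nothing more can be done
None
```

The cushion is out of the bucket and lying in the tray, and the slim drift stands in the bucket with its collar on the rim. I handed the job in at about 10.8 s; no verdict is reported.

- **Drift choice:** the slim drift was the one beside the centrifuge. I took it by its handle and left the wide drift and the blue look-alike where they were.
- **Push:** the cushion gave way at about 16 N. I kept hold of the drift until the cushion was out.
- **Seating:** pressing the collar home briefly gave about 31 N vertical and 18 N sideways, about 35 N in all. That was on the fingers holding the drift, and well under the 120 N wrist limit. When I eased off, the tool rose about 2 mm, so I straightened and lowered it again before letting go.
- **Last checks:**
  - The drift stands upright, its top at about z 0.185 m and its collar top at about 0.130 m, as expected when fully home.
  - Depth readings taken before I let go put the cushion in the tray with its top at about 0.025 m, and it was in the same place in the last picture.
  - The gripper is open and clear above the drift, touching nothing.

No check failed. The two cameras disagreed by about 2 to 4 mm on positions, so I used values between them.

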